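# Set the scriber slide against its backlash and load the turntable

## Robot

A 6-joint arm with a two-finger parallel gripper is mounted at the origin on the work surface. World frame = base frame: x ahead of the robot, y to its left, z up, the work surface at z = 0. Lengths are in mm, angles in degrees, forces in N, time in s.
With the tool pointing down it reaches from about 350 to 850 mm from the base axis. Payload 8.1 kg.
Tool frame: the origin (TCP) lies between the finger pads; the fingertips stand 22 mm ahead of it and the grasp point (between the pads) lies 3 mm ahead of it; z points along the fingers, y is the line along which they close (so a half turn about z gives the same grasp; the last joint's range is limited). The gripper opens to 85 mm and grips with 20 to 120 N. Pads are 22 mm wide; open, the fingers measure 114 mm over their backs; the gripper's body (76 mm by 85 mm) begins 54 mm behind the grasp point. The pads swing forward as they close: fully open they stand 13 mm farther back than shut.
Start: joints at [65.867, 7.471, 85.268, -0, 87.261, -4.893], TCP at [197.693, 566.5, 253.292] pointing down, gripper open.
Joint ranges: [-169.43, 169.43], [-51.17, 129.36], [1.28, 143.12], [-76.62, 256.62], [0, 156.53], [-152.29, 152.29]. Speed limits (degrees/s): [136.94, 136.94, 159.86, 180, 180, 180].

## Interface

Orientations are given as [roll, pitch, yaw] about the fixed x, y, z axes, in that order (R = Rz(yaw) Ry(pitch) Rx(roll)).
In Python, from bench import sense, snapshot, calibration, hand_in gives the robot as it stands.
- The arm moves only by the shell command python3 -m crank 'ROWS' [FORCE]. ROWS is JSON, a list of rows, each a list of 5 numbers: the shift along the tool's x, y, z in cm, then the turn about the tool's z in rad, then the finger opening in cm, from 0 to 8.54. A call has 1 to 20 rows; each row is the pose to reach, as a shift and turn from the pose commanded when the call began, along the tool's axes at that moment; what a row does not reach only later rows make up. A row lasts 1/10 s, in which the tool goes at most 50 mm and 8.59 degrees, less where a joint would pass 70% of its speed; a pose out of reach is approached as far as the arm can. A call with a gripper value outside its range is refused whole. The fingers move at their own pace and stop on an object; FORCE is the grip in N (left out, the last holds). Time passes only in rows, so rows that repeat a pose let the fingers close. It gives the time, the measured TCP pose, the force, the opening and the grip force at its end, in the units of the state.
- sense(): the state, without advancing time (a new reading comes with each control period).
- snapshot(name): name is "scene" or "top" or "wrist"; returns (picture, depth): 480x640x3 uint8, red, green, blue; 480x640 float32, mm along the optical axis (not along the pixel's ray), 0 where there is no reading.
- calibration(name): a dict with "fovy" (degrees; the focal length in pixels is half the picture's height over the tangent of half this angle, whatever the lens; pixels are square), "cx", "cy" (the principal point, pixels), "rvec" (rotation vector, rad) and "tvec" (3), from world to camera coordinates, as OpenCV has them; the wrist camera has in their place "tool_from_camera" (4x4, takes a point from camera to tool coordinates, whose origin is the TCP and whose axes are the flange's). Camera axes: x right, y down, z forward; pixel columns grow to the right and rows downward; lengths in mm; the calibration is good to about 2 mm. A picture is of the moment at which its call begins: read the wrist's pose just before it. calibration takes no time and is no camera call.
- hand_in(): hands the job in; it is judged then, once.
The state is a dict: "time": time; "joint_pos": joint angles; "qd": joint speeds; "joint_efforts": joint torques, N m; "tool_pos": TCP position; "tcp_rot": TCP orientation; "ft_force": force on the tool from outside, world axes, zero at the start; "wrist_torque": the same for the moment, N m; "finger_gap": finger opening in mm; "grip_force": force on a finger pad.
Only numpy, scipy, OpenCV 4.12 (cv2) and the standard library are available. Lean on these libraries where they do the work, as an engineer would, in place of code of your own. Each camera call takes 0.05 s, during which the arm holds its last target. There are 200 camera calls.

## Task

Get the marking-out station ready. With the handwheel, never touching the scriber carriage itself, wind the carriage back anticlockwise until its pointer is about a centimetre past the red marker on the scale, then come back clockwise onto the marker and stop there, so that the gears' play is taken up clockwise. Also stand the grey tee bracket gently on the centre of the freely turning plate, along the black line with its red end towards the red dot, without turning the plate, and leave the other tools where they are.

Things in the scene. Friction and masses are not known exactly. Their poses are not given: they have to be found in the camera images.
- slide: The fixed green marking-out slide, 370 x 120 mm. Origin on the bench right under the vertical handwheel axis; x axis along the rail, away from the handwheel; y to the scale's side; z up. A gearbox under the wheel drives the carriage along x: turning the wheel clockwise (seen from above) moves it to +x, away from the wheel, 50 mm per turn; travel 130 mm.
- wheel_centre (a point): Point on the handwheel's vertical axis, at the crank knob's mid-height (127 mm above the bench). The wheel is a dark steel disc 140 mm across, its top 98 mm above the bench.
- knob_centre (a point): Middle of the red upright crank knob (26 mm across, 56 mm tall, from 99 to 155 mm above the bench; this point at 127 mm). It is 56 mm from the wheel's axis and spins freely on its own pin, so a gripper may keep its orientation while it cranks. Pushing it round takes about 4 N; the wheel stays where it is left.
- handwheel (a joint): Angle of the handwheel relative to its gear shaft (the play, or backlash), rad, -0.35 to 0.35. Between, the wheel turns loosely (under 0.5 N at the knob) and the carriage stands still. At 0.35 the play is taken up clockwise and more clockwise turning drives the carriage; at -0.35 anticlockwise turning drives it.
- pointer (a point): Tip of the white line on the steel carriage, next to the scale, 69 mm above the bench. At the start it lies 20 to 80 mm beyond the marker (to the slide's +x). The carriage is 60 x 76 mm, its top 67 mm above the bench, with a scriber post to 101 mm and a needle reaching 71 mm from the rail's middle to -y; do not touch it.
- marker_line (a point): The yellow line on top of the red clip (10 mm wide) fixed on the scale, at the edge facing the carriage. Its x axis is the slide's x. The pointer is on the marker when both have the same position along that x axis.
- plate_centre (a point): Centre of the top of the turntable's plate, 45 mm above the bench: an aluminium disc 220 mm across that turns freely and very easily on its vertical axis. x axis: along the black line towards the red dot; z up.
- plate_dot (a point): The red dot on the plate's rim end of the black line, 88 mm from the centre.
- bracket_centre (a point): Middle of the loose grey aluminium tee bracket, about 0.35 kg, half-way up (35 mm above its underside). Inverted T: foot 120 x 56 x 8 mm, with an upright web on its middle line, 120 mm long, 10 mm thick, top 70 mm above the underside. x axis: along its length towards its red end; z up. It stands on its foot.
- bracket_red_end (a point): Middle of the bracket's red-painted end face, 60 mm from its centre.
- oil_bottle_centre (a point): Green oil bottle, 60 mm across and 150 mm tall, standing loose; point half-way up. Leave alone.
- grease_tin_centre (a point): Tin, 66 mm across and 90 mm tall, standing loose; point half-way up. Leave alone.
- file: Flat file with a wooden handle lying loose, 245 mm long, 24 mm high; x axis along it, origin about its middle. Leave alone.
There are look-alikes about, which are no part of the job. Leave any pink look-alike of the part that bears bracket_centre alone.

How it is judged:
By the outcome, as a careful person would: the job done as asked, in the order asked, and still so for the second after the job is handed in, with the robot touching nothing.
It also fails if it takes over 72 s, if anything falls off the work surface, if the arm or the gripper's body presses on something with over 40 N, if the wrist force passes 120 N, or if a joint passes its speed limit or range.

## Working session

There is one attempt and no reset: what is moved stays moved. The work goes in short steps, Python scripts to look and compute and a shell command to move; the robot and the scene stay as the last step left them, time stands still between calls to the robot, and variables do not carry over. Pictures are saved under pics/ and viewed, at most 10 in all, crops included, and the job is handed in when it is done.

```bash
ls; mkdir -p pics; cat > h.py <<'E'
import numpy as np, cv2
from bench import sense, snapshot, calibration
from scipy.spatial.transform import Rotation as R
def cam(name, s=None):
    c=calibration(name); f=240/np.tan(np.radians(c["fovy"])/2)
    if name=="wrist":
        T=np.eye(4); T[:3,:3]=R.from_euler('xyz',s["tcp_rot"],degrees=True).as_matrix(); T[:3,3]=s["tool_pos"]
        M=T@np.array(c["tool_from_camera"]); return f,c["cx"],c["cy"],M[:3,:3],M[:3,3]
    Rm=cv2.Rodrigues(np.array(c["rvec"],float))[0]; return f,c["cx"],c["cy"],Rm.T,-Rm.T@np.array(c["tvec"],float).ravel()
def ray(C,u,v,z):
    f,cx,cy,Rm,o=C; d=Rm@np.array([(u-cx)/f,(v-cy)/f,1]); return o+d*(z-o[2])/d[2]
def proj(C,p):
    f,cx,cy,Rm,o=C; q=Rm.T@(np.array(p)-o); return np.array([cx+f*q[0]/q[2],cy+f*q[1]/q[2]])
def cloud(C,D):
    f,cx,cy,Rm,o=C; v,u=np.mgrid[:480,:640]; P=np.stack([(u-cx)/f*D,(v-cy)/f*D,D],-1); return P@Rm.T+o
def blobs(m,amin=15):
    n,l,st,ce=cv2.connectedComponentsWithStats(m.astype(np.uint8)); return [(st[i,4],ce[i].round(1).tolist(),st[i,:4].tolist()) for i in range(1,n) if st[i,4]>=amin]
E
python3 - <<'E'
from h import *
print(sense())
for n in ["scene","top"]:
    p,d=snapshot(n); cv2.imwrite(f"pics/{n}0.png",p[:,:,::-1]); np.savez(f"{n}0.npz",p=p,d=d)
    C=cam(n); print(n,C[4],C[3][:,2],calibration(n))
    hsv=cv2.cvtColor(p,cv2.COLOR_RGB2HSV); h,s,v=cv2.split(hsv)
    print("red",blobs(((h<6)|(h>174))&(s>150)&(v>80)))
E
```

```text
pics
{'time': 0.0, 'joint_pos': array([ 6.58670530e+01,  7.51524030e+00,  8.53289763e+01,  3.89528485e-04,
        8.72623617e+01, -4.89279563e+00]), 'qd': array([ 0.07236219, -0.03299822, -0.06546796, -0.01239234, -0.04141119,
       -0.0362595 ]), 'joint_efforts': array([-5.93893310e-04, -5.69443381e+01, -5.00524735e+01, -4.33062405e-04,
        1.60005817e-02, -1.55741992e-05]), 'tool_pos': array([197.48147902, 566.02854529, 252.24592837]), 'tcp_rot': array([-1.79893843e+02, -9.47786658e-03,  1.60759821e+02]), 'ft_force': array([-0.23489109,  0.49906736,  0.3646129 ]), 'wrist_torque': array([-0.00085299, -0.02193304, -0.01668272]), 'grip_force': 0.0, 'finger_gap': 85.43256161573139}
scene [1195.72016808  257.56226635  897.04875426] [-0.62215476 -0.26202472 -0.73774419] {'fovy': 55.141949529379595, 'cx': 323.69165139370784, 'cy': 238.6686733390314, 'rvec': array([ 1.43031454,  2.1752548 , -0.84008195]), 'tvec': array([ 229.22084503, -279.12662761, 1473.20318995])}
red [(np.int32(87), [267.6, 164.4], [263, 160, 10, 10]), (np.int32(283), [211.9, 262.5], [201, 245, 24, 29]), (np.int32(251), [449.6, 283.5], [443, 273, 15, 23]), (np.int32(49), [273.4, 301.0], [270, 298, 8, 7]), (np.int32(57), [465.0, 359.6], [461, 357, 10, 7])]
top [ 411.17972436    7.01987295 1336.01375493] [ 0.10152721 -0.01355865 -0.99474036] {'fovy': 44.86435604822459, 'cx': 317.9103652829147, 'cy': 226.51855802685185, 'rvec': array([ 2.18639577, -2.16525164,  0.12599963]), 'tvec': array([ -16.10420558,  544.57077979, 1287.33605483])}
red [(np.int32(57), [346.9, 159.5], [343, 156, 9, 8]), (np.int32(29), [158.4, 167.0], [154, 164, 9, 6]), (np.int32(248), [433.6, 189.3], [422, 178, 24, 24]), (np.int32(154), [181.1, 212.6], [174, 206, 15, 14]), (np.int32(142), [434.7, 304.1], [428, 298, 14, 13])]
```

View pics/top0.png

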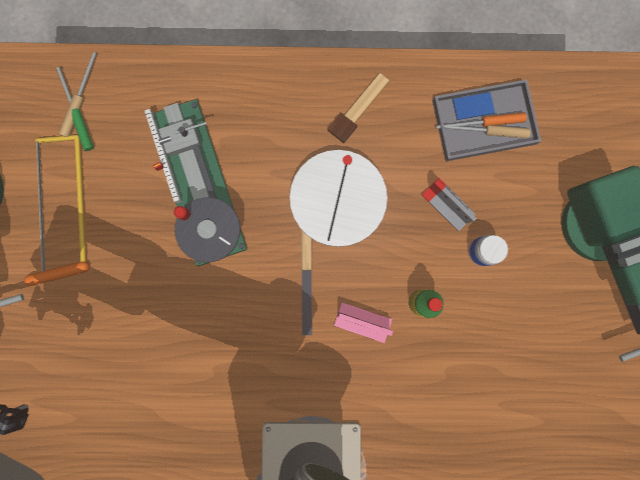

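View pics/scene0.png

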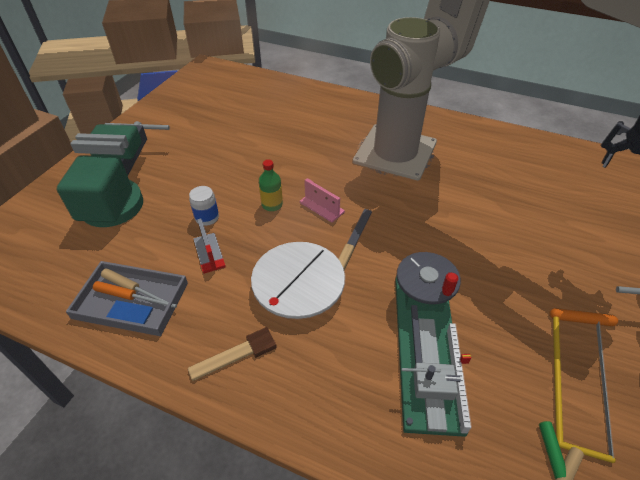

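The top view shows the wheel at (207,229), the knob at (181,212), the clip at (158,166) and the carriage at (180,135). The plate is at (339,198) with its dot at (347,160). The bracket is at (449,204) with its red end at (433,187), the tin at (490,250) and the bottle at (428,304). The scene view agrees. Next I'll turn these pixels into positions.

```bash
python3 - <<'E'
from h import *
z=np.load("top0.npz"); p,d=z["p"],z["d"]; C=cam("top"); P=cloud(C,d)
Cs=cam("scene")
def show(n,u,v,h): print(n,ray(C,u,v,h).round(1))
show("knobtop",181.1,212.6,155); show("knob scene-ish",0,0,0) if 0 else None
show("marker",158.4,167,75); show("dot",346.9,159.5,45)
hsv=cv2.cvtColor(p,cv2.COLOR_RGB2HSV); h,s,v=cv2.split(hsv)
# plate by depth height
Z=P[...,2]; 
def near(x,y,r): return np.hypot(P[...,0]-x,P[...,1]-y)<r
c0=ray(C,339,198,45); m=(abs(Z-45)<8)&near(c0[0],c0[1],130)&(s<60)
cn=max(cv2.findContours(m.astype(np.uint8),cv2.RETR_EXTERNAL,cv2.CHAIN_APPROX_NONE)[0],key=cv2.contourArea)
e=cv2.fitEllipse(cn); print(e); show("plate",*e[0],45)
w0=ray(C,207,229,98); m=(abs(Z-98)<9)&near(w0[0],w0[1],85)&(v<110)&(s<90)
cn=max(cv2.findContours(m.astype(np.uint8),cv2.RETR_EXTERNAL,cv2.CHAIN_APPROX_NONE)[0],key=cv2.contourArea)
e=cv2.fitEllipse(cn); print(e); show("wheel",*e[0],98)
# bracket: points above 40mm
b0=ray(C,449,204,50); m=(Z>55)&(Z<85)&near(b0[0],b0[1],75); q=P[m]; print("web n",len(q),q.mean(0)); 
r=cv2.minAreaRect(q[:,:2].astype(np.float32)); print(r)
m=(Z>4)&(Z<85)&near(b0[0],b0[1],85); print("foot",cv2.minAreaRect(P[m][:,:2].astype(np.float32)))
show("redend",433.6,189.3,40)
# slide green
m=(h>60)&(h<95)&(s>80); print(blobs(m,200))
crop=cv2.resize(p[90:270,130:260],None,fx=4.4/1.35,fy=4.4/1.35,interpolation=cv2.INTER_CUBIC); cv2.imwrite("pics/slide0.png",crop[:,:,::-1])
m=(h>60)&(h<95)&(s>60)&near(w0[0]+80,w0[1]+20,260)&(P[...,1]>100); print("slide rect",cv2.minAreaRect(P[m][:,:2].astype(np.float32)), np.median(P[m][:,2]))
print("heights tin",ray(C,490,250,90),"bottle",ray(C,428,304,150))
E
```

```text
knobtop [557.3 270.3 155. ]
marker [667.5 341.1  75. ]
dot [695.9 -74.7  45. ]
((337.6364440917969, 197.6371307373047), (95.67375946044922, 96.3151626586914), 103.87113952636719)
plate [608.6 -54.3  45. ]
((207.74493408203125, 229.70639038085938), (61.52153778076172, 65.20648193359375), 35.494224548339844)
wheel [528.2 225.2  98. ]
web n 348 [ 602.07738865 -309.92219821   67.93282735]
((602.277099609375, -310.9721984863281), (119.70507049560547, 13.734330177307129), 45.060791015625)
foot ((595.7810668945312, -305.15643310546875), (159.64402770996094, 163.41786193847656), 49.07382583618164)
redend [ 630.8 -271.6   40. ]
[(np.int32(339), [80.9, 128.7], [73, 109, 20, 41]), (np.int32(2162), [621.0, 202.5], [595, 169, 45, 70]), (np.int32(235), [635.1, 276.4], [628, 263, 12, 34])]
slide rect ((647.1549072265625, 267.932373046875), (367.8187255859375, 116.68064880371094), 19.53415298461914) 20.5018455043803
heights tin [ 491.36843409 -381.30563236   90.        ] bottle [ 376.55392217 -233.93954078  150.        ]
```

View pics/slide0.png

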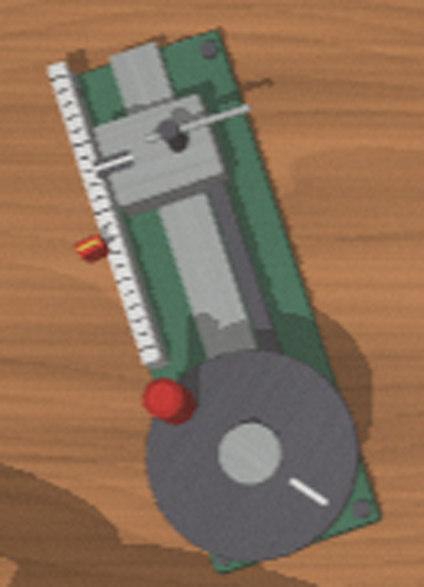

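Everything measured fits the sizes given: the slide lies at 19.5°, the knob radius comes out near 54 (56 given), and the dot is about 89 from the centre (88 given). Next I'll move above the knob for a close look.

```bash
python3 -m crank '[[-5,-1.8,0,0,8.5],[-9.5,-3.5,0,0,8.5],[-14,-5.1,0,0,8.5],[-18.5,-6.7,0,0,8.5],[-23,-8.4,0,0,8.5],[-27.5,-10,0,0,8.5],[-32,-11.7,0,0,8.5],[-36.5,-13.3,0,0,8.5],[-40.5,-14.8,0,0,8.5],[-43.8,-16,0,0,8.5],[-43.8,-16,0,0,8.5],[-43.8,-16,0,0,8.5],[-43.8,-16,0,0,8.5]]'
python3 - <<'E'
from h import *
s=sense(); p,d=snapshot("wrist"); C=cam("wrist",s); np.savez("w1.npz",p=p,d=d,pos=s["tool_pos"],rot=s["tcp_rot"])
cv2.imwrite("pics/w1.png",p[:,:,::-1]); print(s["tool_pos"],s["tcp_rot"],s["joint_pos"],s["time"],s["ft_force"]); print(C[4])
h,S,v=cv2.split(cv2.cvtColor(p,cv2.COLOR_RGB2HSV)); print(blobs(((h<6)|(h>174))&(S>150)&(v>60),40))
for q in [(557,270,155),(528,225,98),(667,341,75)]: print(proj(C,q))
C=cam("top"); print("pointer",ray(C,159.8,141.2,69)); 
E
```

```text
time: 1.4
tool_pos: [557.8, 271.7, 252.9]
tcp_rot: [-180.0, -0.1, 160.8]
ft_force: [1.3, 0.5, 0.7]
finger_gap: 85.1
grip_force: 0.0
[557.75561325 271.66652439 252.9098909 ] [-1.79983476e+02 -5.17368709e-02  1.60792063e+02] [ 2.12238664e+01  1.06633338e+01  8.17779458e+01  2.09940683e-02
  8.76088182e+01 -4.95690886e+01] 1.4 [1.32524019 0.48300451 0.67962321]
[491.09964643 295.34665469 372.57074593]
[(np.int32(1515), [325.1, 244.2], [306, 219, 39, 50]), (np.int32(160), [427.1, 297.3], [419, 289, 20, 21])]
[316.2293439  251.10061768]
[251.54560123 214.00714721]
[427.85569745 306.69091566]
pointer [726.80634291 341.72955985  69.        ]
```

View pics/w1.png

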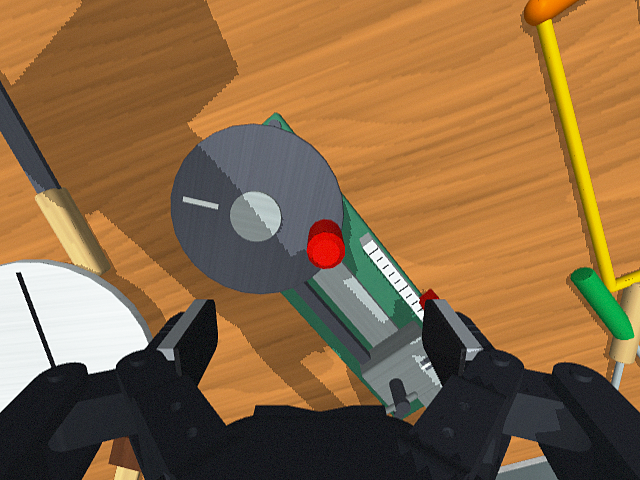

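The wrist view shows the wheel centred near (257,209) with its hub at (255,217), the knob top at (325,250) and the clip at (430,298). I'll fit the wheel disc and knob top here.

```bash
python3 - <<'E'
from h import *
z=np.load("w1.npz"); p,d=z["p"],z["d"]; C=cam("wrist",dict(tool_pos=z["pos"],tcp_rot=z["rot"])); P=cloud(C,d); Z=P[...,2]
h,S,v=cv2.split(cv2.cvtColor(p,cv2.COLOR_RGB2HSV))
def fit(m):
    cn=max(cv2.findContours(m.astype(np.uint8),cv2.RETR_EXTERNAL,cv2.CHAIN_APPROX_NONE)[0],key=cv2.contourArea); return cv2.minEnclosingCircle(cv2.convexHull(cn)), cv2.fitEllipse(cv2.convexHull(cn))
m=(abs(Z-98)<7)&(np.hypot(P[...,0]-528,P[...,1]-225)<85)
c,e=fit(m); print(c,e,ray(C,*e[0],98)); q=P[m]; print(q[:,:2].min(0),q[:,:2].max(0),np.median(q[:,2]))
red=((h<6)|(h>174))&(S>150)
m=red&(abs(Z-155)<6)&(np.arange(640)[None]<380); c,e=fit(m); print(m.sum(),c,e,ray(C,*e[0],155),np.median(Z[m]))
Ct=cam("top"); pt=np.load("top0.npz")["p"]
for col in [p]: print(p[250,325],p[230,325])
E
```

```text
((255.50027465820312, 209.2632293701172), 87.97855377197266) ((256.5628967285156, 208.18589782714844), (167.3081512451172, 175.9366455078125), 125.6156234741211) [524.95224111 230.54775846  98.        ]
[460.46139516 159.01233016] [599.20464049 297.58761099] 96.99789282400042
1096 ((325.6216125488281, 250.0), 19.046476364135742) ((325.5194396972656, 249.87965393066406), (36.62274169921875, 38.12697219848633), 86.7621078491211) [558.20178785 275.98129762 155.        ] 153.27079244378024
[233  24   3] [142  10   0]
```

```bash
python3 -m crank '[[0.1,0.2,2,0,5],[0.1,0.2,4,0,5],[0.1,0.2,5.8,0,5],[0.1,0.2,5.8,0,5],[0.1,0.2,5.8,0,5],[0.1,0.2,5.8,0,5],[0.1,0.2,5.8,0,5]]' 20
python3 - <<'E'
from h import *
s=sense(); p,d=snapshot("wrist"); C=cam("wrist",s); P=cloud(C,d); Z=P[...,2]
cv2.imwrite("pics/w2.png",p[:,:,::-1]); print(s["tool_pos"],s["tcp_rot"],s["finger_gap"])
h,S,v=cv2.split(cv2.cvtColor(p,cv2.COLOR_RGB2HSV))
m=((h<6)|(h>174))&(S>150)&(abs(Z-155)<6); cn=max(cv2.findContours(m.astype(np.uint8),cv2.RETR_EXTERNAL,cv2.CHAIN_APPROX_NONE)[0],key=cv2.contourArea); e=cv2.fitEllipse(cv2.convexHull(cn)); k=ray(C,*e[0],155); print(e,k)
Rm=R.from_euler('xyz',s["tcp_rot"],degrees=True).as_matrix(); print("tool frame",Rm.T@(k-s["tool_pos"]))
print("tcp proj",proj(C,s["tool_pos"]+Rm@[0,0,20]),[proj(C,s["tool_pos"]+Rm@[0,y,10]) for y in (-25,25)])
E
```

```text
time: 2.15
tool_pos: [558.8, 273.8, 196.9]
tcp_rot: [179.9, 0.1, 160.8]
ft_force: [0.5, -0.5, -0.6]
finger_gap: 50.0
grip_force: 0.0
[558.81574519 273.83193982 196.94742507] [1.79910022e+02 1.03835086e-01 1.60778987e+02] 49.96298890023335
((322.28082275390625, 282.1392517089844), (46.75678253173828, 49.510990142822266), 89.88956451416016) [557.50273478 276.18577518 155.        ]
tool frame [ 2.09074714  1.72449105 41.94646486]
tcp proj [318.70831948 306.31287819] [array([257.80191232, 317.53444182]), array([379.50717716, 317.50339775])]
```

View pics/w2.png

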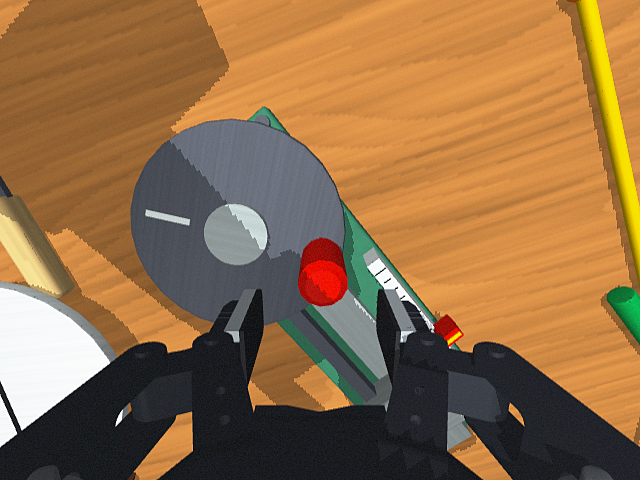

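The knob top is at (322,282), almost on the mid-line between the fingertips (x = 320), so it's safe to descend. I'll go down, close gently, and compute the circle rows from there.

```bash
python3 -m crank '[[0.2,0.13,2,0,5],[0.2,0.13,4,0,5],[0.2,0.13,6.2,0,5],[0.2,0.13,6.2,0,4],[0.2,0.13,6.2,0,3],[0.2,0.13,6.2,0,2.5],[0.2,0.13,6.2,0,2.4],[0.2,0.13,6.2,0,2.4]]' 20
python3 - <<'E'
from h import *
s=sense(); print(s["tool_pos"],s["ft_force"],s["finger_gap"],s["grip_force"],s["time"])
# wheel centre from w1: fit circle to hull ray-cast on z=98
z=np.load("w1.npz"); C=cam("wrist",dict(tool_pos=z["pos"],tcp_rot=z["rot"])); p=z["p"]; P=cloud(C,z["d"]); Z=P[...,2]
from scipy.optimize import least_squares
h,S,v=cv2.split(cv2.cvtColor(p,cv2.COLOR_RGB2HSV))
def circ(m,C,hz):
    cn=max(cv2.findContours(m.astype(np.uint8),cv2.RETR_EXTERNAL,cv2.CHAIN_APPROX_NONE)[0],key=cv2.contourArea)[:,0]
    q=np.array([ray(C,*c,hz)[:2] for c in cn]); f=lambda a:np.hypot(*(q-a[:2]).T)-a[2]
    return least_squares(f,[q[:,0].mean(),q[:,1].mean(),65],loss='soft_l1',f_scale=1).x
print(circ((abs(Z-98)<7)&(np.hypot(P[...,0]-528,P[...,1]-227)<85),C,98))
z=np.load("top0.npz"); C=cam("top"); P=cloud(C,z["d"]); Z=P[...,2]
print(circ((abs(Z-98)<10)&(np.hypot(P[...,0]-528,P[...,1]-227)<85),C,98))
E
```

```text
time: 3.0
tool_pos: [557.5, 275.6, 134.7]
tcp_rot: [179.9, 0.1, 160.8]
ft_force: [1.9, 1.7, 0.1]
finger_gap: 25.1
grip_force: 20.1
[557.54429028 275.61779172 134.66340494] [1.89319619 1.7006689  0.07746579] 25.07330931761583 20.144650423899293 3.0
[529.12695044 228.6735882   68.16427919]
[529.30790317 227.0161168   68.5642984 ]
```

```bash
cat >> h.py <<'E'
def arc(cx,cy,angs,r=56.,k0=None):
    s=sense(); k0=np.array(s["tool_pos"][:2] if k0 is None else k0); t0=np.arctan2(k0[1]-cy,k0[0]-cx)
    y=np.radians(s["tcp_rot"][2]); X=np.array([np.cos(y),np.sin(y)]); Y=np.array([np.sin(y),-np.cos(y)])
    for a in angs:
        t=t0+np.radians(a); w=np.array([cx+r*np.cos(t),cy+r*np.sin(t)])-k0; print(f"[{w@X/10:.2f},{w@Y/10:.2f},0,0,2.4]",end=",")
    print()
E
python3 -c "
from h import *
arc(528.9,227.5,range(10,121,10))"
```

```text
[0.97,0.11,0,0,2.4],[1.94,0.05,0,0,2.4],[2.89,-0.18,0,0,2.4],[3.79,-0.56,0,0,2.4],[4.60,-1.10,0,0,2.4],[5.31,-1.77,0,0,2.4],[5.89,-2.56,0,0,2.4],[6.33,-3.43,0,0,2.4],[6.61,-4.37,0,0,2.4],[6.72,-5.34,0,0,2.4],[6.66,-6.31,0,0,2.4],[6.43,-7.26,0,0,2.4],
```

```bash
python3 -m crank '[[0.97,0.11,0,0,2.4],[1.94,0.05,0,0,2.4],[2.89,-0.18,0,0,2.4],[3.79,-0.56,0,0,2.4],[4.6,-1.1,0,0,2.4]]' 
python3 -m crank '[[0.71,-0.67,0,0,2.4],[1.29,-1.46,0,0,2.4],[1.73,-2.33,0,0,2.4],[2.01,-3.27,0,0,2.4],[2.12,-4.24,0,0,2.4],[2.06,-5.21,0,0,2.4],[1.83,-6.16,0,0,2.4]]' 
python3 -c "
from h import *
s=sense();p=s['tool_pos'][:2]-[528.9,227.5];print(s['tool_pos'],np.hypot(*p),np.degrees(np.arctan2(p[1],p[0])),s['ft_force'])
arc(528.9,227.5,range(12,241,12))"
```

```text
time: 3.5
tool_pos: [510.1, 281.9, 134.7]
tcp_rot: [179.8, 0.1, 160.8]
ft_force: [1.7, 7.0, -1.5]
finger_gap: 25.6
grip_force: 20.8
time: 4.2
tool_pos: [471.2, 228.9, 134.6]
tcp_rot: [179.9, -0.1, 160.8]
ft_force: [-4.6, 5.0, 4.7]
finger_gap: 24.7
grip_force: 21.4
[471.17419366 228.91906331 134.59744161] 57.743245994520336 178.59179158323522 [-4.61924448  4.9988054   4.72444565]
[-0.64,-1.02,0,0,2.4],[-1.32,-1.97,0,0,2.4],[-2.19,-2.75,0,0,2.4],[-3.20,-3.34,0,0,2.4],[-4.31,-3.71,0,0,2.4],[-5.48,-3.84,0,0,2.4],[-6.64,-3.72,0,0,2.4],[-7.76,-3.36,0,0,2.4],[-8.77,-2.78,0,0,2.4],[-9.65,-2.00,0,0,2.4],[-10.34,-1.06,0,0,2.4],[-10.82,0.01,0,0,2.4],[-11.07,1.16,0,0,2.4],[-11.07,2.33,0,0,2.4],[-10.83,3.47,0,0,2.4],[-10.36,4.54,0,0,2.4],[-9.67,5.49,0,0,2.4],[-8.81,6.28,0,0,2.4],[-7.80,6.87,0,0,2.4],[-6.68,7.24,0,0,2.4],
```

```bash
python3 -m crank '[[-0.64,-1.02,0,0,2.4],[-1.32,-1.97,0,0,2.4],[-2.19,-2.75,0,0,2.4],[-3.2,-3.34,0,0,2.4],[-4.31,-3.71,0,0,2.4],[-5.48,-3.84,0,0,2.4],[-6.64,-3.72,0,0,2.4],[-7.76,-3.36,0,0,2.4],[-8.77,-2.78,0,0,2.4],[-9.65,-2,0,0,2.4]]'
python3 -m crank '[[-0.69,0.94,0,0,2.4],[-1.17,2.01,0,0,2.4],[-1.42,3.16,0,0,2.4],[-1.42,4.33,0,0,2.4],[-1.18,5.47,0,0,2.4],[-0.71,6.54,0,0,2.4],[-0.02,7.49,0,0,2.4],[0.84,8.28,0,0,2.4],[1.85,8.87,0,0,2.4],[2.97,9.24,0,0,2.4],[2.97,9.24,0,0,2.4]]'
cat >> h.py <<'E'
def view(tag,boxpad=35):
    """top+scene crop round the pointer/marker, upscaled"""
    out=[]
    for n in ["top","scene"]:
        p,d=snapshot(n); np.savez(f"{n}_{tag}.npz",p=p,d=d); C=cam(n); c=proj(C,[675,338,72]).astype(int)
        k=p[c[1]-boxpad:c[1]+boxpad,c[0]-boxpad:c[0]+boxpad]; print(n,"crop origin",c-boxpad)
        out.append(cv2.resize(k,(390,390),interpolation=cv2.INTER_CUBIC))
    cv2.imwrite(f"pics/pm_{tag}.png",np.hstack(out)[:,:,::-1])
E
python3 -c "
from h import *
s=sense();p=s['tool_pos'][:2]-[528.9,227.5];print(s['tool_pos'],np.hypot(*p),np.degrees(np.arctan2(p[1],p[0])),s['ft_force'])
view('a')"
```

```text
time: 5.2
tool_pos: [556.2, 180.0, 134.4]
tcp_rot: [179.8, -0.2, 160.8]
ft_force: [-13.5, 16.0, 11.2]
finger_gap: 25.6
grip_force: 22.0
time: 6.3
tool_pos: [559.2, 274.7, 134.6]
tcp_rot: [180.0, 0.1, 160.8]
ft_force: [-1.8, -1.8, 6.6]
finger_gap: 25.5
grip_force: 21.5
[559.19182894 274.74501613 134.57823069] 56.12206740626833 57.33344716783426 [-1.82833308 -1.84332537  6.61228826]
top crop origin [125 128]
scene crop origin [426 318]
```

View pics/pm_a.png

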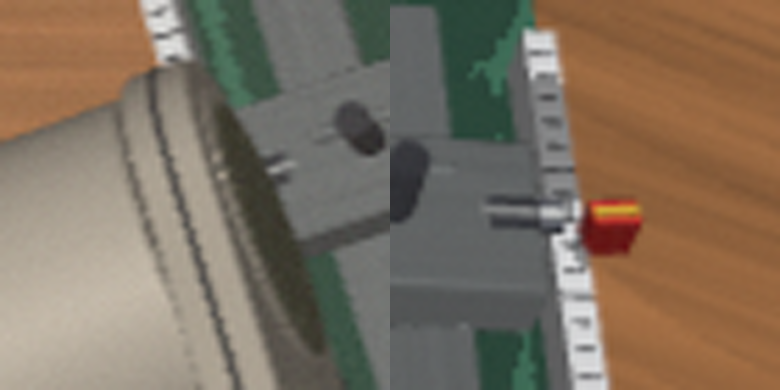

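The scene crop (right half) shows the pointer tip at about (568,212) and the clip's yellow line at about (615,210), so they are nearly level now. The top view is hidden by the arm. I'll get the numbers by ray casting.

```bash
cat >> h.py <<'E'
SX=np.array([np.cos(np.radians(19.6)),np.sin(np.radians(19.6))]); SY=np.array([-SX[1],SX[0]]); O=np.array([528.9,227.5])
def tri(Ca,a,Cb,b):
    A=[];B=[]
    for C,(u,v) in ((Ca,a),(Cb,b)):
        d=C[3]@np.array([(u-C[1])/C[0],(v-C[2])/C[0],1]); d/=np.linalg.norm(d); M=np.eye(3)-np.outer(d,d); A.append(M);B.append(M@C[4])
    return np.linalg.solve(sum(A),sum(B))
def yel(p):
    h,s,v=cv2.split(cv2.cvtColor(p,cv2.COLOR_RGB2HSV)); return (h>15)&(h<35)&(s>130)&(v>120)
def sl(P): P=np.asarray(P); return (P[:2]-O)@SX,(P[:2]-O)@SY,P[2]
E
python3 - <<'E'
from h import *
T,S=cam("top"),cam("scene"); pt=np.load("top0.npz")["p"]; ps=np.load("scene0.npz")["p"]; pa=np.load("scene_a.npz")["p"]
def yb(p,c,r=9):
    m=yel(p); k=np.zeros_like(m); k[int(c[1])-r:int(c[1])+r,int(c[0])-r:int(c[0])+r]=1; v,u=np.nonzero(m&k); print(len(u),u.min(),u.max(),v.min(),v.max()); return u.mean(),v.mean()
a=yb(pt,(158.4,166)); b=yb(ps,(465,358)); P=tri(T,a,S,b); print(a,b,"marker",P,sl(P))
b2=yb(pa,(465,357)); print("moved?",b2)
# edges
red=[];h,s,v=cv2.split(cv2.cvtColor(pa,cv2.COLOR_RGB2HSV))
for n,uv in (("ptr a",(458.2,356.1)),("ptr a-base",(448,355.4))): print(n,sl(ray(S,*uv,69)))
for zz in (70,75,80): print("marker plane",zz,sl(ray(S,*b2,zz)))
print(v[350:362,444:472]); print(s[350:362,444:472])
E
```

```text
8 154 159 164 166
11 463 470 355 356
(np.float64(156.375), np.float64(164.875)) (np.float64(466.1818181818182), np.float64(355.27272727272725)) marker [673.31747454 346.8243283   69.78224084] (np.float64(176.077091438597), np.float64(63.965304240757476), np.float64(69.78224084131821))
11 463 470 355 356
moved? (np.float64(466.1818181818182), np.float64(355.27272727272725))
ptr a (np.float64(178.50986410026363), np.float64(47.838204335970296), np.float64(69.0))
ptr a-base (np.float64(178.30981870291308), np.float64(27.80160551922178), np.float64(69.0))
marker plane 70 (np.float64(176.19177221810733), np.float64(63.61507070124921), np.float64(70.0))
marker plane 75 (np.float64(178.98529296792395), np.float64(62.04937968587228), np.float64(75.0))
marker plane 80 (np.float64(181.77881371774038), np.float64(60.48368867049533), np.float64(80.0))
[[101 100 100 101 101 102 101  94  95 113 132 136 136 136 135 135 137 139
  139 140 140 138 137 139 142 143 145 146]
 [100 101 102 102 101 101 101  95  85 104 132 138 136 136 136 136 135 135
  136 138 139 140 139 139 139 137 139 142]
 [101 101 102 
[... 1861 characters left out ...]
  6   5   7   5   7   5   4   4   7   6   3   1   3   2   4   2  46 156
  193 191 187 187 189 188 190 193 189 157]
 [ 18  15  23  19  22  21  18  14  14  16  13  13  15   5   5   9  76 198
  201 193 192 192 196 194 196 192 193 165]
 [ 14  19  23  19  26  26  35  26  22  23  24  29  26   8   3  32 104 196
  201 204 195 201 195 193 196 189 199 152]
 [  8  11   8   8   8  11   8   8   9  18  24  24  21   6   4  32 132 185
  196 201 208 210 194 198 207 193 175 152]
 [  5   8   8  10  10  10  13  10   8   3   3   3   1   2   2   3  86 195
  204 200 202 208 201 200 202 197 154 145]
 [  8   8   8  10  10   8   8  10   8   7   3   3   3   2   5   5  99 181
  196 198 202 204 200 203 200 178 151 146]]
```

```bash
python3 -c "
from h import *
S=cam('scene');z=np.load('scene_a.npz');P=cloud(S,z['d']);print('Z marker',P[354:357,463:470,2].round(0),'ptr',P[355:357,450:458,2].round(0)); z=np.load('top0.npz');P=cloud(cam('top'),z['d']);print(P[163:168,153:160,2].round(0)); print(P[139:144,157:165,2].round(0))
arc(528.9,227.5,range(12,97,12))"
```

```text
Z marker [[897.  66.  68.  68.  66.  66.  64.]
 [ 67.  70.  68.  68.  67.  66.  69.]
 [ 68.  67.  69.  66.  67.  67.  68.]] ptr [[70. 69. 68. 67. 65. 66. 70. 66.]
 [68. 66. 66. 66. 66. 69. 66. 68.]]
[[-1.  0.  2. 66. 68. 70. 72.]
 [-0. 73. 67. 66. 65. 67. 69.]
 [69. 71. 71. 74. 67. 72. 68.]
 [70. 68. 63. 68. 71. 70. 72.]
 [66. 68. 70. 64. 73. 66. 59.]]
[[49. 67. 65. 73. 67. 69. 69. 74.]
 [49. 69. 71. 72. 71. 72. 67. 67.]
 [52. 72. 67. 67. 73. 71. 68. 70.]
 [47. 66. 67. 69. 69. 74. 67. 67.]
 [48. 49. 63. 71. 70. 69. 64. 70.]]
[1.16,0.15,0,0,2.4],[2.33,0.07,0,0,2.4],[3.45,-0.25,0,0,2.4],[4.49,-0.80,0,0,2.4],[5.38,-1.56,0,0,2.4],[6.10,-2.48,0,0,2.4],[6.61,-3.53,0,0,2.4],[6.90,-4.67,0,0,2.4],
```

```bash
python3 -m crank '[[1.16,0.15,0,0,2.4],[2.33,0.07,0,0,2.4],[3.45,-0.25,0,0,2.4],[4.49,-0.8,0,0,2.4],[5.38,-1.56,0,0,2.4],[6.1,-2.48,0,0,2.4],[6.61,-3.53,0,0,2.4],[6.9,-4.67,0,0,2.4],[6.9,-4.67,0,0,2.4]]'
python3 - <<'E'
from h import *
s=sense();p=s['tool_pos'][:2]-O;print(s['tool_pos'],np.hypot(*p),np.degrees(np.arctan2(p[1],p[0])),s['ft_force'])
p,d=snapshot("scene"); np.savez("scene_b.npz",p=p,d=d); S=cam("scene")
# bright ridge along slide-x profile, on plane z=69, for slide y 30..46
from scipy.ndimage import map_coordinates
def prof(p):
    g=p.astype(float).mean(2); xs=np.arange(150,200,0.5); out=[]
    for y in np.arange(22,42,2.):
        uv=np.array([proj(S,[*(O+x*SX+y*SY),69]) for x in xs]); out.append(map_coordinates(g,[uv[:,1],uv[:,0]],order=1))
    m=np.array(out); return xs,m.mean(0)
for f in ("scene_a.npz","scene_b.npz"):
    xs,m=prof(np.load(f)["p"]); print(f,[(x,int(v)) for x,v in zip(xs,m) if v>m.mean()+12])
arc(528.9,227.5,range(-10,-91,-10))
E
```

```text
time: 7.3
tool_pos: [477.4, 253.8, 134.6]
tcp_rot: [179.9, -0.1, 160.8]
ft_force: [-9.3, 4.5, 10.3]
finger_gap: 25.0
grip_force: 21.9
[477.37205375 253.82925766 134.5581131 ] 57.865007162319145 152.9343103199817 [-9.32161542  4.49643119 10.30813788]
scene_a.npz [(np.float64(176.5), 112), (np.float64(177.0), 125), (np.float64(177.5), 132), (np.float64(178.0), 132), (np.float64(178.5), 130), (np.float64(179.0), 127), (np.float64(179.5), 119), (np.float64(180.0), 109)]
scene_b.npz [(np.float64(163.5), 114), (np.float64(164.0), 122), (np.float64(164.5), 122), (np.float64(165.0), 116), (np.float64(165.5), 110)]
[-0.41,0.92,0,0,2.4],[-0.79,1.82,0,0,2.4],[-1.32,2.64,0,0,2.4],[-1.99,3.35,0,0,2.4],[-2.77,3.94,0,0,2.4],[-3.64,4.38,0,0,2.4],[-4.57,4.67,0,0,2.4],[-5.54,4.79,0,0,2.4],[-6.51,4.73,0,0,2.4],
```

```bash
python3 -m crank '[[-0.41,0.92,0,0,2.4],[-0.79,1.82,0,0,2.4],[-1.32,2.64,0,0,2.4],[-1.99,3.35,0,0,2.4],[-2.77,3.94,0,0,2.4],[-3.64,4.38,0,0,2.4],[-4.57,4.67,0,0,2.4],[-5.54,4.79,0,0,2.4],[-6.51,4.73,0,0,2.4],[-6.51,4.73,0,0,2.4]]'
cat >> h.py <<'E'
from scipy.ndimage import map_coordinates
def ptr():
    p,d=snapshot("scene"); S=cam("scene"); g=p.astype(float).mean(2); xs=np.arange(150,200,0.25)
    def prof(g,ys): return np.mean([map_coordinates(g,np.array([proj(S,[*(O+x*SX+y*SY),69]) for x in xs]).T[::-1],order=1) for y in ys],0)
    m=prof(g,np.arange(22,42,2.)); w=np.clip(m-m.max()*.5-m.mean()*.5,0,None); k=abs(xs-xs[m.argmax()])<3; a=(xs*w)[k].sum()/w[k].sum()
    y=prof(np.clip(p[...,0].astype(float)-100,0,None)*yel(p),np.arange(58,70,1.)); b=(xs*y).sum()/y.sum()
    print("pointer",a.round(2),"marker",b.round(2),"diff",(a-b).round(2))
E
python3 - <<'E'
from h import *
s=sense();p=s['tool_pos'][:2]-O;print(s['tool_pos'],np.hypot(*p),np.degrees(np.arctan2(p[1],p[0])),s['ft_force'])
ptr()
arc(528.9,227.5,(-5,-10,-15,-20))
E
```

```text
time: 8.35
tool_pos: [557.1, 276.1, 134.6]
tcp_rot: [179.9, 0.1, 160.7]
ft_force: [0.4, -0.4, 6.3]
finger_gap: 25.4
grip_force: 21.5
[557.10490111 276.07669686 134.59713241] 56.17127312202968 59.85942851898645 [ 0.40016301 -0.41473491  6.2537658 ]
pointer 172.42 marker 175.48 diff -3.06
[-0.47,-0.13,0,0,2.4],[-0.94,-0.28,0,0,2.4],[-1.39,-0.47,0,0,2.4],[-1.82,-0.70,0,0,2.4],
```

```bash
python3 -m crank '[[0,0,0,0,5],[0,0,0,0,5],[0,0,0,0,5],[0,0,-3,0,5],[0,0,-6,0,5],[0,0,-8,0,5],[-4,2.6,-8,0,5],[-8,5.3,-8,0,5],[-12,8,-8,0,5],[-15.7,10.5,-8,0,5],[-15.7,10.5,-8,0,5],[-15.7,10.5,-8,0,5],[-15.7,10.5,-8,0,5]]'
python3 - <<'E'
from h import *
s=sense(); p,d=snapshot("wrist"); C=cam("wrist",s); np.savez("w3.npz",p=p,d=d,pos=s["tool_pos"],rot=s["tcp_rot"]); print(s["tool_pos"],"cam slide",sl(C[4]))
ptr(); c=proj(C,[673,347,69]); print(c)
x0,y0=max(0,int(c[0])-110),max(0,int(c[1])-80); k=p[y0:y0+160,x0:x0+220]; print(x0,y0)
cv2.imwrite("pics/w3.png",cv2.resize(k,None,fx=3.6,fy=3.6,interpolation=cv2.INTER_CUBIC)[:,:,::-1])
E
```

```text
time: 9.7
tool_pos: [737.7, 323.4, 213.6]
tcp_rot: [-180.0, -0.0, 160.8]
ft_force: [0.0, 0.1, 0.3]
finger_gap: 49.8
grip_force: 0.0
[737.68858282 323.44992888 213.59349944] cam slide (np.float64(173.97077910122889), np.float64(65.07244232711162), np.float64(333.2081875382996))
pointer 172.26 marker 175.48 diff -3.22
[320.3308554  140.76207123]
210 60
```

View pics/w3.png

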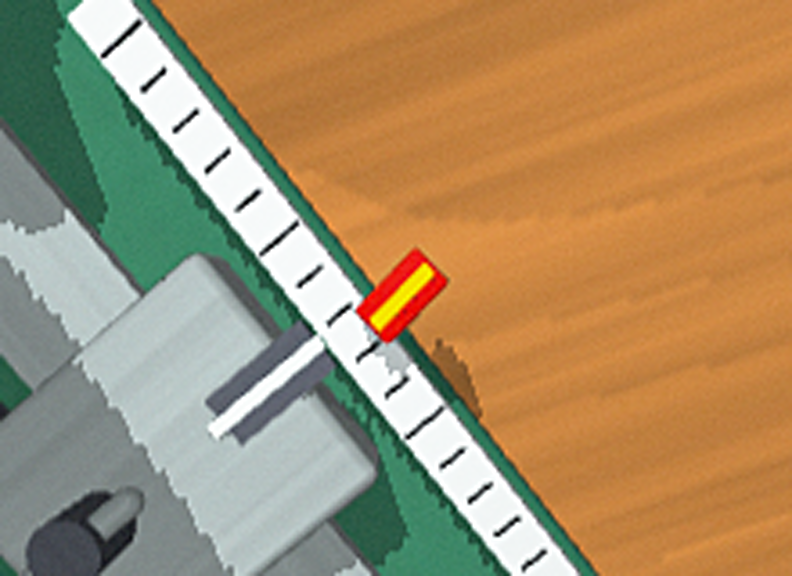

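The close crop shows the white pointer line from (217,430) to (322,343), and the yellow line from (377,325) to (430,270). The pointer is still a little short of the marker on the wheel side.

```bash
python3 - <<'E'
from h import *
z=np.load("w3.npz"); p=z["p"]; C=cam("wrist",dict(tool_pos=z["pos"],tcp_rot=z["rot"]))
m=yel(p)
def grab(m,x0,x1,y0,y1):
    v,u=np.nonzero(m[y0:y1,x0:x1]); return u+x0,v+y0
f=lambda x,y:(210+x/3.6,60+y/3.6)
u,v=grab(m,300,345,120,160); Q=np.array([sl(ray(C,a,b,69)) for a,b in zip(u,v)]); print("yellow",len(u),Q.mean(0),Q.min(0),Q.max(0))
g=p.min(2)>225; u,v=grab(g,265,300,150,183); Q=np.array([sl(ray(C,a,b,69)) for a,b in zip(u,v)]); Q=Q[(Q[:,1]<47)&(abs(Q[:,0]-np.median(Q[:,0]))<3)]; print("white",len(Q),Q.mean(0),Q.min(0),Q.max(0))
print(np.polyfit(Q[:,1],Q[:,0],1))
# scale direction: white scale pixels
v,u=np.nonzero((p.min(2)>200)); Q=np.array([ray(C,a,b,69)[:2] for a,b in zip(u,v)]); S=(Q-O)@SY; Q=Q[(S>45)&(S<62)]; vx=cv2.fitLine(Q.astype(np.float32),cv2.DIST_HUBER,0,.1,.1).ravel(); print(np.degrees(np.arctan2(vx[1],vx[0])))
E
```

```text
yellow 191 [176.64783824  67.44881005  69.        ] [157.68023883  56.46450277  69.        ] [191.24195472  84.05752743  69.        ]
white 150 [173.30165943  31.1091855   69.        ] [171.93658606  16.67246209  69.        ] [174.82811363  45.80637909  69.        ]
[-1.59500990e-03  1.73351279e+02]
19.646576
```

```bash
cat >> h.py <<'E'
def close(p,C):
    h,s,v=cv2.split(cv2.cvtColor(p,cv2.COLOR_RGB2HSV)); out=[]
    for m,y0,y1 in (((p.min(2)>200),18,45),((h>22)&(h<34)&(s>200)&(v>190),52,75)):
        b,a=np.nonzero(m); Q=np.array([sl(ray(C,i,j,69)) for i,j in zip(a,b)]); Q=Q[(Q[:,1]>y0)&(Q[:,1]<y1)&(Q[:,0]>155)&(Q[:,0]<195)]; Q=Q[abs(Q[:,0]-np.median(Q[:,0]))<2]
        print(len(Q),Q.mean(0).round(2),Q.min(0).round(1),Q.max(0).round(1)); out.append(Q[:,0].mean())
    print("close diff",out[0]-out[1])
E
python3 - <<'E'
from h import *
z=np.load("w3.npz"); p=z["p"]; close(p,cam("wrist",dict(tool_pos=z["pos"],tcp_rot=z["rot"])))
s=sense(); print("back to knob (cm)"); k=np.array([557.1,276.1,134.6]); Rm=R.from_euler('xyz',s["tcp_rot"],degrees=True).as_matrix(); print(Rm.T@(k-s["tool_pos"])/10)
arc(528.9,227.5,(-4,-8,-12,-16,-20,-22,-24,-26),56,[557.1,276.1])
E
```

```text
151 [173.33  31.61  69.  ] [171.8  18.2  69. ] [174.8  44.8  69. ]
78 [176.84  64.02  69.  ] [175.2  56.5  69. ] [178.6  71.6  69. ]
close diff -3.5073428728223632
back to knob (cm)
[ 15.50501914 -10.44603049   8.07502556]
[-0.38,-0.11,0,0,2.4],[-0.75,-0.22,0,0,2.4],[-1.12,-0.36,0,0,2.4],[-1.47,-0.52,0,0,2.4],[-1.81,-0.71,0,0,2.4],[-1.98,-0.82,0,0,2.4],[-2.14,-0.93,0,0,2.4],[-2.30,-1.04,0,0,2.4],
```

```bash
python3 -m crank '[[4,-2.6,0,0,5],[8,-5.3,0,0,5],[12,-8,0,0,5],[15.7,-10.5,0,0,5],[15.7,-10.5,1,0,5],[15.7,-10.5,4,0,5],[15.7,-10.5,8,0,5],[15.7,-10.5,8,0,4],[15.7,-10.5,8,0,3],[15.7,-10.5,8,0,2.4],[15.7,-10.5,8,0,2.4],[15.7,-10.5,8,0,2.4]]' 20
python3 -m crank '[[-0.38,-0.11,0,0,2.4],[-0.75,-0.22,0,0,2.4],[-1.12,-0.36,0,0,2.4],[-1.47,-0.52,0,0,2.4],[-1.81,-0.71,0,0,2.4],[-1.81,-0.71,0,0,2.4],[-1.81,-0.71,0,0,2.4]]'
python3 -c "
from h import *
s=sense();p=s['tool_pos'][:2]-O;print(s['tool_pos'],np.hypot(*p),np.degrees(np.arctan2(p[1],p[0])))
ptr();ptr()
arc(528.9,227.5,(-2,-4,-6,-8))"
```

```text
time: 11.0
tool_pos: [556.4, 276.3, 135.5]
tcp_rot: [179.9, 0.1, 160.8]
ft_force: [-4.0, -1.5, 6.1]
finger_gap: 25.3
grip_force: 23.3
time: 11.7
tool_pos: [570.9, 263.2, 135.5]
tcp_rot: [180.0, 0.1, 160.7]
ft_force: [-6.3, -3.7, 9.0]
finger_gap: 25.1
grip_force: 23.7
[570.91267931 263.20642397 135.47250738] 55.13632138322926 40.361089596433374
pointer 175.06 marker 175.48 diff -0.43
pointer 175.06 marker 175.48 diff -0.42
[-0.21,-0.03,0,0,2.4],[-0.37,-0.13,0,0,2.4],[-0.53,-0.25,0,0,2.4],[-0.69,-0.37,0,0,2.4],
```

```bash
python3 -m crank '[[-0.2,-0.08,0,0,2.4],[-0.43,-0.18,0,0,2.4],[-0.43,-0.18,0,0,2.4],[-0.43,-0.18,0,0,2.4]]'
python3 -c "
from h import *
ptr();ptr();print(sense()['tool_pos'],sense()['ft_force'])"
```

```text
time: 12.2
tool_pos: [573.4, 260.0, 135.4]
tcp_rot: [-180.0, -0.0, 160.8]
ft_force: [-11.8, -6.2, 11.8]
finger_gap: 25.4
grip_force: 24.0
pointer 175.4 marker 175.48 diff -0.08
pointer 175.4 marker 175.48 diff -0.08
[573.43504061 259.950155   135.40202744] [-11.11225548  -4.9908032   12.25413825]
```

```bash
python3 -m crank '[[-0.1,-0.09,0,0,2.4],[-0.19,-0.17,0,0,2.4],[-0.19,-0.17,0,0,2.4]]'
python3 -c "
from h import *
ptr();print(sense()['ft_force'])"
python3 -m crank '[[0,0,0,0,3],[0,0,0,0,4],[0,0,0,0,5],[0,0,0,0,5],[0,0,-3,0,5],[0,0,-6,0,5],[0,0,-8,0,5],[-4,2.6,-8,0,5],[-8,5.4,-8,0,5],[-11,8.1,-8,0,5],[-13.7,11,-8,0,5],[-13.7,11,-8,0,5],[-13.7,11,-8,0,5],[-13.7,11,-8,0,5]]'
python3 - <<'E'
from h import *
s=sense(); p,d=snapshot("wrist"); C=cam("wrist",s); np.savez("w4.npz",p=p,d=d,pos=s["tool_pos"],rot=s["tcp_rot"]); print(s["tool_pos"],"cam slide",sl(C[4]))
ptr(); close(p,C)
E
```

```text
time: 12.6
tool_pos: [574.6, 258.0, 135.4]
tcp_rot: [-180.0, -0.0, 160.8]
ft_force: [-11.7, -4.5, 11.9]
finger_gap: 25.2
grip_force: 24.0
pointer 175.71 marker 175.48 diff 0.23
[-12.56783214  -3.85018306  11.86017881]
time: 14.05
tool_pos: [740.2, 316.6, 213.7]
tcp_rot: [180.0, 0.0, 160.8]
ft_force: [0.5, -0.7, 1.4]
finger_gap: 49.8
grip_force: 0.0
[740.2016074  316.58400496 213.7248348 ] cam slide (np.float64(173.9895000450474), np.float64(57.78152635346036), np.float64(333.3111218795109))
pointer 175.65 marker 175.43 diff 0.22
152 [177.    31.67  69.  ] [175.5  18.2  69. ] [178.5  45.   69. ]
79 [176.82  64.23  69.  ] [175.2  56.8  69. ] [178.7  71.7  69. ]
close diff 0.1822739613643023
```

The pointer is within 0.2 mm of the marker. Now for the bracket: move above it and turn the tool to yaw 45°.

```bash
python3 -m crank '[[-0.5,-4.2,0,0.13,6],[-1,-8.5,0,0.26,6],[-1.5,-12.7,0,0.4,6],[-2,-17,0,0.54,6],[-2.5,-21.2,0,0.68,6],[-3,-25.5,0,0.82,6],[-3.5,-29.7,0,0.96,6],[-4,-34,0,1.1,6],[-4.5,-38.2,0,1.24,6],[-5,-42.5,0,1.38,6],[-5.5,-46.7,0,1.52,6],[-6,-51,0,1.66,6],[-6.5,-55.2,0,1.8,6],[-7.1,-59.5,0,1.94,6],[-7.6,-63.7,0,2.02,6],[-7.6,-63.7,0,2.02,6],[-7.6,-63.7,0,2.02,6],[-7.6,-63.7,0,2.02,6],[-7.6,-63.7,0,2.02,6]]'
python3 - <<'E'
from h import *
s=sense(); p,d=snapshot("wrist"); C=cam("wrist",s); P=cloud(C,d); Z=P[...,2]; np.savez("w5.npz",p=p,d=d,pos=s["tool_pos"],rot=s["tcp_rot"]); print(s["tool_pos"],s["tcp_rot"],s["joint_pos"])
cv2.imwrite("pics/w5.png",p[:,:,::-1])
m=(Z>60)&(Z<80)&(np.hypot(P[...,0]-602,P[...,1]+310)<80)
v,u=np.nonzero(m); Q=np.array([ray(C,a,b,70)[:2] for a,b in zip(u,v)],np.float32); r=cv2.minAreaRect(Q); print(len(Q),Q.mean(0),r); l=cv2.fitLine(Q,cv2.DIST_HUBER,0,.1,.1).ravel(); print("ang",np.degrees(np.arctan2(l[1],l[0])))
# scene of wheel/plate from top
pt,dt=snapshot("top"); T=cam("top"); np.savez("top1.npz",p=pt,d=dt); h,S,vv=cv2.split(cv2.cvtColor(pt,cv2.COLOR_RGB2HSV)); 
for b in blobs(((h<6)|(h>174))&(S>150)&(vv>80)): print(b, ray(T,*b[1],155).round(1), ray(T,*b[1],45).round(1))
k=(vv<90)&(S<90); c0=proj(T,[608.6,-54.3,45]); yy,xx=np.mgrid[:480,:640]; k&=np.hypot(xx-c0[0],yy-c0[1])<44
Q=np.array([ray(T,a,b,45)[:2] for b,a in zip(*np.nonzero(k))],np.float32); l=cv2.fitLine(Q,cv2.DIST_HUBER,0,.1,.1).ravel(); print("plate line",len(Q),l,np.degrees(np.arctan2(l[1],l[0])),Q.min(0),Q.max(0))
E
```

```text
time: 16.05
tool_pos: [602.8, -308.2, 214.1]
tcp_rot: [180.0, -0.0, 45.1]
ft_force: [0.2, 0.1, 0.5]
finger_gap: 60.1
grip_force: 0.0
[ 602.81211764 -308.2391772   214.06286719] [ 1.79954473e+02 -2.64723059e-02  4.51470672e+01] [-3.14269614e+01  2.03597271e+01  7.43969747e+01  1.52314746e-02
  8.51928687e+01  1.34247122e+01]
1932 [ 608.1387 -306.9777] ((604.4598388671875, -311.115234375), (119.28512573242188, 11.05498218536377), 45.60838317871094)
ang 45.16281
(np.int32(58), [346.9, 159.6], [343, 156, 9, 9]) [671.4 -67.8 155. ] [695.7 -74.7  45. ]
(np.int32(31), [158.6, 166.9], [154, 164, 9, 6]) [651.5 319.5 155. ] [673.8 348.6  45. ]
(np.int32(252), [433.6, 189.2], [422, 178, 24, 24]) [ 611.5 -246.9  155. ] [ 630.2 -270.6   45. ]
(np.int32(149), [190.1, 204.4], [183, 198, 15, 14]) [574.4 252.5 155. ] [589.6 275.4  45. ]
plate line 100 [ 9.7455150e-01 -2.2416373e-01  5.9562183e+02 -5.2155041e+01] -12.953706 [512.9935  -72.77318] [683.25635  -33.277905]
```

View pics/w5.png

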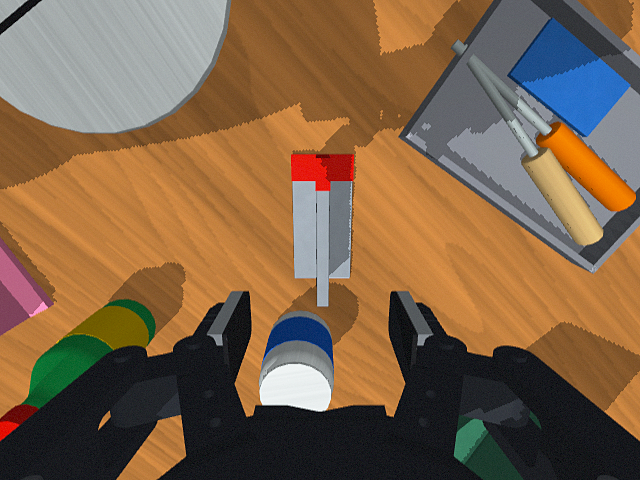

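The wrist view shows the bracket's web at u≈323 running vertically, with the red end up at (323,170). The fingertip mid-line is at u≈320 and the tin stays clear. I'll descend, centre on the web and grip it.

```bash
python3 -m crank '[[-0.1,0.3,4,0,6],[-0.1,0.3,8,0,6],[-0.1,0.3,12,0,6],[-0.1,0.3,15,0,6],[-0.1,0.3,16.3,0,6],[-0.1,0.3,16.3,0,5],[-0.1,0.3,16.3,0,4],[-0.1,0.3,16.3,0,3],[-0.1,0.3,16.3,0,2],[-0.1,0.3,16.3,0,1],[-0.1,0.3,16.3,0,0.5],[-0.1,0.3,16.3,0,0.5]]' 40
python3 -m crank '[[0,0,0,0,0.5],[0,0,-1,0,0.5],[0,0,-5,0,0.5],[0,0,-9,0,0.5],[0,0,-9,0,0.5],[0,0,-9,0,0.5]]'
```

```text
time: 17.35
tool_pos: [604.6, -312.8, 52.0]
tcp_rot: [179.9, -0.0, 45.0]
ft_force: [-2.2, 2.1, 7.0]
finger_gap: 9.4
grip_force: 40.6
time: 17.95
tool_pos: [604.6, -313.2, 142.2]
tcp_rot: [179.8, -0.0, 45.0]
ft_force: [0.5, -0.1, -4.6]
finger_gap: 9.5
grip_force: 39.8
```

```bash
python3 -m crank '[[0.5,-1,-1,0.06,0.5],[1.7,-3.5,-2,0.18,0.5],[3.2,-6.8,-2,0.32,0.5],[4.7,-10,-2,0.46,0.5],[6.2,-13.3,-2,0.6,0.5],[7.7,-16.5,-2,0.74,0.5],[9.2,-19.7,-2,0.88,0.5],[10.7,-23,-2,1.0,0.5],[12,-25.7,-2,1.01,0.5],[12.8,-27.3,-2,1.01,0.5],[12.8,-27.3,-2,1.01,0.5],[12.8,-27.3,-2,1.01,0.5],[12.8,-27.3,-2,1.01,0.5]]'
python3 - <<'E'
from h import *
from scipy.optimize import least_squares
s=sense(); p,d=snapshot("wrist"); C=cam("wrist",s); P=cloud(C,d); Z=P[...,2]; np.savez("w6.npz",p=p,d=d,pos=s["tool_pos"],rot=s["tcp_rot"]); print(s["tool_pos"],s["tcp_rot"],s["joint_pos"],s["ft_force"])
cv2.imwrite("pics/w6.png",p[:,:,::-1])
h,S,v=cv2.split(cv2.cvtColor(p,cv2.COLOR_RGB2HSV)); print(blobs(((h<6)|(h>174))&(S>150)&(v>60),40)); red=blobs(((h<6)|(h>174))&(S>150)&(v>60),40)
for b in red: print(ray(C,*b[1],45))
m=((abs(Z-45)<7)&(S<70)).astype(np.uint8); cn=max(cv2.findContours(m,cv2.RETR_EXTERNAL,cv2.CHAIN_APPROX_NONE)[0],key=cv2.contourArea)[:,0]
cn=cn[(cn[:,0]>2)&(cn[:,0]<637)&(cn[:,1]>2)&(cn[:,1]<477)]
q=np.array([ray(C,*c,45)[:2] for c in cn]); r=least_squares(lambda a:np.hypot(*(q-a).T)-110,[608,-54],loss='soft_l1',f_scale=.5); print("plate",r.x,len(q),np.sum(abs(r.fun)<1.5))
E
```

```text
time: 19.25
tool_pos: [500.8, -29.6, 159.4]
tcp_rot: [180.0, 0.1, -12.9]
ft_force: [-0.0, 0.0, -3.3]
finger_gap: 9.8
grip_force: 40.2
[500.84495134 -29.59267565 159.36664917] [ 1.79975493e+02  8.55177713e-02 -1.28695272e+01] [-9.22554214e+00 -4.01801348e+00  1.06976296e+02 -1.95128608e-02
  7.71286207e+01  9.36483280e+01] [-0.04361581  0.01803707 -3.26838874]
[(np.int32(7961), [319.5, 200.0], [258, 164, 124, 97])]
[532.12387951 -36.4905004   45.        ]
plate [620.37396104 -56.71002013] 775 131
```

View pics/w6.png

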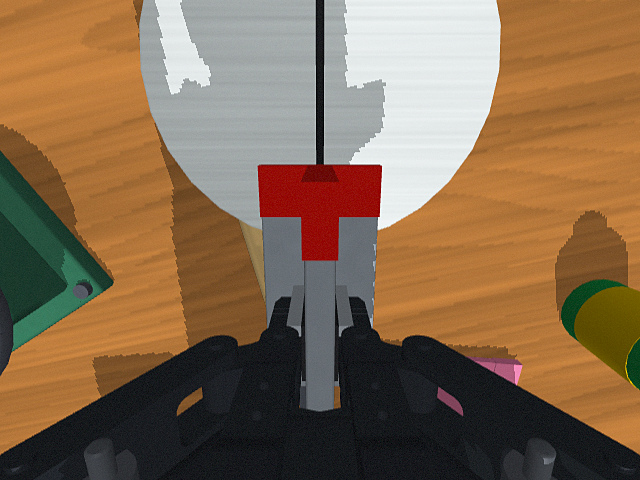

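The held bracket's web at u≈320 lies on the black line at u≈320, with the red end forward. The plate's rim shows over more than half its circle, and its top is cut off. I'll refit using rim points only.

```bash
cat > fit.py <<'E'
from h import *
from scipy.optimize import least_squares
z=np.load("w6.npz"); p,d=z["p"],z["d"]; C=cam("wrist",dict(tool_pos=z["pos"],tcp_rot=z["rot"])); P=cloud(C,d)
h,S,v=cv2.split(cv2.cvtColor(p,cv2.COLOR_RGB2HSV))
L=[];
for y in range(2,215,3):
    ok=np.nonzero(S[y]<60)[0]; ok=ok[(ok>120)&(ok<520)]
    if len(ok): L+= [(ok.min(),y),(ok.max()+1,y)]
q=np.array([ray(C,*c,45)[:2] for c in L])
for free in (0,1):
    r=least_squares(lambda a:np.hypot(*(q-a[:2]).T)-(a[2] if free else 110),[608,-54,110],loss='soft_l1',f_scale=.5); print("plate",r.x,len(q),np.sum(abs(r.fun)<1))
y,x=np.nonzero((v<60)[:150,300:340]); Q=np.array([ray(C,a+300,b,45)[:2] for a,b in zip(x,y)],np.float32); l=cv2.fitLine(Q,cv2.DIST_HUBER,0,.1,.1).ravel(); print("line",l,np.degrees(np.arctan2(l[1],l[0])))
nrm=np.array([-l[1],l[0]]); print("centre off line",(r.x[:2]-l[2:])@nrm)
Rm=R.from_euler('xyz',z["rot"],degrees=True).as_matrix(); 
# bracket front: red end face top edge ~ web top front edge row 260 at z of web top
zu=z["pos"][2]-52; 
for u,vv,hz in ((320,260.5,zu+70),(320,218,zu+8),(320,165,zu)): print("front pt in tool",Rm.T@(ray(C,u,vv,hz)-z["pos"]))
print("web centre u rows",[ (np.nonzero((S[k,295:345]<40)&(v[k,295:345]>110))[0]+295)[[0,-1]] for k in (270,280,290)])
print("Z red",np.median(P[235:255,310:330,2]),np.median(P[262:275,310:330,2]),zu+70)
t=Rm.T@(np.array([*r.x[:2],0])-z["pos"]); print("plate in tool cm",t/10)
E
python3 fit.py
```

```text
plate [612.56169606 -55.24014415 110.        ] 142 64
plate [609.89080691 -54.60143847 108.31292456] 142 142
line [ 9.7605312e-01 -2.1753232e-01  6.0685516e+02 -5.3629482e+01] -12.564136
centre off line -0.2883303387801676
front pt in tool [ 36.35447712  -0.15200496 -18.05434824]
front pt in tool [35.70191417 -0.05999258 43.94673984]
front pt in tool [ 5.98562779e+01 -4.87693684e-02  5.19107023e+01]
web centre u rows [array([295, 344]), array([295, 344]), array([307, 334])]
Z red 177.14609619735202 176.38627304451086 177.3666491713493
plate in tool cm [1.12114585e+01 2.44783394e-03 1.59199513e+01]
```

```bash
python3 -m crank '[[2,0,0,0,0.5],[5,0,0,0,0.5],[8,0,0,0,0.5],[10.2,0,0,0,0.5],[11.15,0,0,0,0.5],[11.15,0,1,0,0.5],[11.15,0,2.5,0,0.5],[11.15,0,4,0,0.5],[11.15,0,5,0,0.5],[11.15,0,5.6,0,0.5],[11.15,0,5.8,0,0.5],[11.15,0,5.8,0,0.5],[11.15,0,5.8,0,0.5],[11.15,0,5.8,0,0.5]]'
python3 - <<'E'
from h import *
s=sense(); T=cam("top"); print(s["tool_pos"],s["tcp_rot"],s["ft_force"])
p,d=snapshot("top"); h,S,v=cv2.split(cv2.cvtColor(p,cv2.COLOR_RGB2HSV))
for b in blobs(((h<6)|(h>174))&(S>150)&(v>60)): print(b, ray(T,*b[1],45).round(1))
E
```

```text
time: 20.7
tool_pos: [610.5, -53.9, 103.2]
tcp_rot: [-180.0, -0.1, -12.8]
ft_force: [-0.1, 0.0, -3.7]
finger_gap: 9.9
grip_force: 40.2
[610.54979115 -53.9029421  103.21439182] [-1.79998516e+02 -8.81740722e-02 -1.28392752e+01] [-0.1048828   0.03328124 -3.67537081]
(np.int32(31), [158.6, 166.9], [154, 164, 9, 6]) [673.8 348.6  45. ]
(np.int32(149), [190.1, 204.4], [183, 198, 15, 14]) [589.6 275.4  45. ]
(np.int32(141), [434.7, 304.1], [428, 298, 14, 13]) [ 373.4 -270.1   45. ]
```

```bash
python3 -m crank '[[0,0,0.15,0,0.5],[0,0,0.3,0,0.5],[0,0,0.4,0,0.5],[0,0,0.45,0,0.5],[0,0,0.5,0,0.5],[0,0,0.5,0,0.5]]'; python3 -m crank '[[0,0,0.05,0,0.5],[0,0,0.05,0,0.5]]'; python3 -m crank '[[0,0,0.05,0,0.5],[0,0,0.05,0,0.5]]'
```

```text
time: 21.35
tool_pos: [609.9, -53.8, 97.2]
tcp_rot: [180.0, 0.0, -12.8]
ft_force: [-0.5, 0.4, -3.0]
finger_gap: 9.4
grip_force: 40.2
time: 21.55
tool_pos: [610.0, -53.8, 97.0]
tcp_rot: [180.0, -0.0, -12.8]
ft_force: [-1.0, 0.3, -1.9]
finger_gap: 9.3
grip_force: 40.3
time: 21.75
tool_pos: [610.0, -53.8, 96.9]
tcp_rot: [-180.0, -0.0, -12.8]
ft_force: [-4.4, 0.6, 3.6]
finger_gap: 9.5
grip_force: 41.3
```

Contact made, at about 7 N. I'll open the fingers gradually and lift straight up.

```bash
python3 -m crank '[[0,0,0,0,1.1],[0,0,0,0,1.3],[0,0,0,0,1.8],[0,0,0,0,2.5],[0,0,0,0,3.5],[0,0,0,0,4],[0,0,0,0,4],[0,0,-1,0,4],[0,0,-3,0,4],[0,0,-6,0,4],[0,0,-10,0,4]]'
python3 -m crank '[[-3,0,-1,0,4],[-7,0,-2,0,4],[-11,0,-2,0,4],[-15,0,-2,0,4],[-17,0,-2,0,4],[-17,0,-2,0,4],[-17,0,-2,0,4],[-17,0,-2,0,4]]'
python3 - <<'E'
from h import *
s=sense(); print(s["tool_pos"],s["time"]); ims=[]
p,d=snapshot("wrist"); C=cam("wrist",s); np.savez("w7.npz",p=p,d=d,pos=s["tool_pos"],rot=s["tcp_rot"])
pt,dt=snapshot("top"); T=cam("top"); np.savez("top2.npz",p=pt,d=dt); ptr()
cv2.imwrite("pics/end.png",np.hstack([cv2.resize(p,(400,300)),cv2.resize(pt[110:290,140:460],(400,225))[:300] if 0 else cv2.resize(pt[120:270,260:460],(400,300))])[:,:,::-1])
h,S,v=cv2.split(cv2.cvtColor(pt,cv2.COLOR_RGB2HSV))
for b in blobs(((h<6)|(h>174))&(S>150)&(v>60)): print(b, ray(T,*b[1],45).round(1))
for n,C_,d_ in (("wrist",C,d),("top",T,dt)):
    P=cloud(C_,d_); Z=P[...,2]; m=(abs(Z-115)<9)&(np.hypot(P[...,0]-610,P[...,1]+54)<75); y,x=np.nonzero(m)
    Q=np.array([ray(C_,a,b,115)[:2] for a,b in zip(x,y)],np.float32); 
    if len(Q)>20: r=cv2.minAreaRect(Q); l=cv2.fitLine(Q,cv2.DIST_HUBER,0,.1,.1).ravel(); print(n,len(Q),r,np.degrees(np.arctan(l[1]/l[0])))
    # dot
hw,Sw,vw=cv2.split(cv2.cvtColor(p,cv2.COLOR_RGB2HSV))
for b in blobs(((hw<6)|(hw>174))&(Sw>150)&(vw>60),40): print("w",b,ray(C,*b[1],45).round(1))
L=[]
for y in range(2,470,3):
    ok=np.nonzero(Sw[y]<60)[0]
    if len(ok)>20: L+=[(ok.min(),y),(ok.max()+1,y)]
q=np.array([ray(C,*c,45)[:2] for c in L]); q=q[abs(np.hypot(*(q-[610,-54.5]).T)-109)<6]
from scipy.optimize import least_squares
r=least_squares(lambda a:np.hypot(*(q-a[:2]).T)-a[2],[610,-54,109],loss='soft_l1',f_scale=.5); print("plate",r.x,len(q))
E
```

```text
time: 22.85
tool_pos: [608.7, -53.6, 196.0]
tcp_rot: [180.0, 0.2, -12.8]
ft_force: [1.2, 0.3, -0.0]
finger_gap: 39.9
grip_force: 0.0
time: 23.65
tool_pos: [445.0, -16.2, 217.0]
tcp_rot: [-180.0, -0.1, -12.9]
ft_force: [0.6, 0.1, -0.2]
finger_gap: 40.1
grip_force: 0.0
[445.02095163 -16.240708   216.98725326] 23.65
pointer 175.64 marker 175.48 diff 0.16
(np.int32(56), [347.1, 159.5], [343, 156, 9, 8]) [695.9 -75.2  45. ]
(np.int32(32), [158.5, 167.0], [154, 164, 9, 6]) [673.6 348.8  45. ]
(np.int32(219), [343.3, 174.9], [331, 166, 25, 18]) [660.5 -66.8  45. ]
(np.int32(150), [190.2, 204.4], [183, 198, 15, 14]) [589.6 275.2  45. ]
(np.int32(141), [434.8, 304.1], [428, 298, 14, 13]) [ 373.4 -270.3   45. ]
wrist 1323 ((568.2034301757812, -44.13157653808594), (9.672820091247559, 37.1306037902832), 76.73706817626953) -12.859773
top 275 ((609.4032592773438, -53.13606643676758), (10.920868873596191, 121.03999328613281), 76.76688385009766) -13.013754
plate [609.34476802 -54.64446722 108.37242635] 89
```

View pics/end.png

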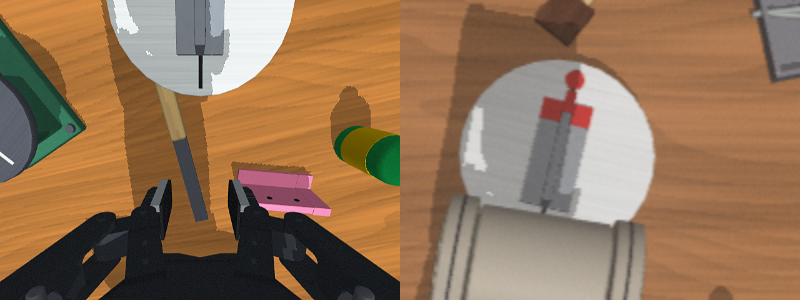

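The bracket stands on the plate within about 1.5 mm of the centre, along the line, with its red end towards the dot. The plate hasn't turned (the dot is unmoved), the pointer is still on the marker, and the arm is clear.

```bash
python3 -c "
from bench import hand_in
print(hand_in())"
```

```text
the job is handed in; nothing more can be done
None
```

The job is handed in: the pointer went about 11 mm past the marker and came back clockwise to stop within about 0.2 mm of it. The bracket stands within about 1.5 mm of the plate's centre, along the line with its red end to the dot, and the plate was not turned.

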